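# Clip the tape roll onto its dispenser spindle and set the brake lever

## Robot

A 7-joint arm with a two-finger parallel gripper is mounted at the origin on a cart in front of the work surface, level with it; the furniture and walls round the work are solid. World frame = base frame: x ahead of the robot, y to its left, z up, the work surface at z = 0. Lengths are in m, angles in rad, forces in N, time in s.
With the tool pointing down it reaches from about 0.4 to 0.875 m from the base axis. Payload 6.5 kg.
Tool frame: the origin (TCP) lies on the centre line of the jaws, within the pads' length; the fingertips stand 17 mm ahead of it and the grasp point (between the pads) lies 2 mm behind it; z points along the fingers, y is the line along which they close (so a half turn about z gives the same grasp; the last joint's range is limited). The gripper opens to 85 mm and grips with 20 to 120 N. Pads are 22 mm wide; open, the fingers measure 114 mm over their backs; the gripper's body (76 mm by 85 mm) begins 54 mm behind the grasp point. The pads swing forward as they close: fully open they stand 13 mm farther back than shut.
Start: joints at [1.179, 0.536, -0.004, 1.538, 0.003, 1.067, -0.071], TCP at [0.208, -0.616, 0.248] pointing down, gripper open.
Joint ranges: [-2.7, 2.7], [-0.37, 2.16], [-1.27, 1.26], [0.24, 2.4], [-1.31, 4.45], [0.19, 1.91], [-2.76, 2.76]. Speed limits (rad/s): [2.39, 2.39, 3.14, 3.14, 3.14, 3.14, 3.14].

## Interface

Orientations are given as [roll, pitch, yaw] about the fixed x, y, z axes, in that order (R = Rz(yaw) Ry(pitch) Rx(roll)).
In Python, from plant import robot gives the robot as it stands.
- The arm moves only by the tool carry_out, never from a script. Its argument "rows" is a list that holds one entry, the list of rows, each a list of 7 numbers: the shift along the tool's x, y, z in units of 25 mm (1.0 is 25 mm), then the turn, a rotation vector about the tool's x, y, z in degrees, then the opening, from -1 (shut) to 1 (fully open). In form: [[[dx, dy, dz, wx, wy, wz, claw], ...]]. A call has 1 to 12 rows; each row is the pose to reach, as a shift and turn from the pose commanded when the call began, along the tool's axes at that moment; what a row does not reach only later rows make up. A row lasts 1/12 s, in which the tool goes at most 41.7 mm and 7.16 degrees, less where a joint would pass 70% of its speed; a pose out of reach is approached as far as the arm can. A call with a gripper value outside its range is refused whole. The fingers move at their own pace and stop on an object; "force" is the grip in N (left out, the last holds). Time passes only in rows, so rows that repeat a pose let the fingers close. It gives the time, the measured TCP pose, the force, the opening and the grip force at its end, in the units of the state.
- robot.sense(): the state, without advancing time (a new reading comes with each control period).
- robot.grab_frame(name): name is "side" or "top" or "wrist"; returns (picture, depth): 420x560x3 uint8, red, green, blue; 420x560 float32, m along the optical axis (not along the pixel's ray), 0 where there is no reading.
- robot.calibration(name): a dict with "fx", "fy", "cx", "cy" (pixels), "R" (3x3) and "t" (3): a world point X has camera coordinates R X + t. Camera axes: x right, y down, z forward; pixel columns grow to the right and rows downward; lengths in m; the calibration is good to about 2 mm. The wrist camera is an equidistant fisheye: a pixel r from the principal point sees the ray r / f radians off the axis. A picture is of the moment at which its call begins: read the wrist's pose just before it. calibration takes no time and is no camera call; for the wrist camera it gives the pose at the moment of the call.
- robot.sign_off(): hands the job in; it is judged then, once.
The state is a dict: "clock": time; "q": joint angles; "qd": joint speeds; "joint_efforts": joint torques, N m; "eef_pos": TCP position; "tool_rot": TCP orientation; "ft_force": force on the tool from outside, world axes, zero at the start; "torque": the same for the moment, N m; "grip_width": opening from 0.0 (shut) to 1.0 (fully open); "finger_force": force on a finger pad.
Only numpy, scipy, OpenCV 4.12 (cv2) and the standard library are available. Lean on these libraries where they do the work, as an engineer would, in place of code of your own. Each camera call takes 0.05 s, during which the arm holds its last target. There are 200 camera calls.

## Task

Re-secure the tape roll on its dispenser. First swing the brake lever outwards, away from the roll, all the way to its end stop; then take the larger of the two open spring clips and press it sideways into the groove of the spindle, just above the roll's washer, until it snaps fully home and lies flat. Finally bring the lever back so that its arm points at the middle one of the three raised marks, let go; leave the smaller clip where it lies.

Things in the scene. Friction and masses are not known exactly. Their poses are not given: they have to be found in the camera images.
- stand: roll dispenser, fixed: white base plates 12 mm thick, in all x -135..+50 mm, y -195..+55 mm. Origin on the spindle axis, at the plate's underside; z up, -x its front (to the robot), -y its right side with the lever. Tape roll (88 mm diameter) from 12 to 62 mm height, on it a washer (100 mm diameter), top at 66 mm; then the groove and the steel spindle head (36 mm diameter, 79 to 92 mm). All rigid.
- groove (a point): point on the spindle axis at the washer's top, which is the bottom of the groove, 66 mm above the surface. The groove is a neck of 24 mm diameter, 13 mm high (66 to 79 mm), under the 36 mm head; it is open all round, a clip can enter level from any side. Axes as the stand.
- lever (a joint): angle of the brake lever about its upright pivot (rad). 0: arm points to the stand's -x; grows as the arm swings outwards to the stand's -y, away from the roll (anticlockwise from above). Stops at -0.15 and 1.40 (the outward end stop). The three raised marks, dark bars on the base plate, are at 0.2, 0.6 (middle) and 1.0. It stays where left: friction about 1.5 N at the knob.
- lever_knob (a point): mid-height of the lever's upright black round knob: 22 mm diameter, 34 to 79 mm above the surface, on the aluminium arm, 85 mm from the pivot; this point is at 55 mm.
- pivot (a point): point on the lever's pivot axis at knob mid-height (55 mm), 90 mm to the stand's -y of the spindle. Knob point = pivot + 85 mm * (-cos q, -sin q) in the stand's x, y for lever angle q.
- middle_mark (a point): where the knob point is when the lever is at 0.6 rad, pointing at the middle mark (55 mm high; the mark itself is on the base plate, farther out, 96 to 122 mm from the pivot).
- big_clip: larger open spring clip, steel, flat, 7 mm thick, 93 mm long, 52 mm wide, open at its +x end, about 0.11 kg. Origin: jaw centre at the underside, on the spindle axis when seated. z up. Sprung arms with round noses 10 mm before the centre (18.6 mm apart), snap round the 24 mm neck when pushed along +x with about 10 N, freely over the last 9 mm; a plate edge 13 mm behind is the stop.
- big_clip_grip (a point): on the clip's upright grey grip: a block 24 mm along the clip's x, 16 mm across, from 7 to 42 mm above the underside, centred 55 mm behind (-x of) the jaw centre; under it the plate is 36 mm wide. This point is 25 mm above the underside.
- small_clip: the smaller clip of the same shape, rigid, 65 mm long and 36 mm wide, does not fit this spindle; leave it. Origin and axes as for the larger one; its grip is 38 mm behind the origin and 42 mm high.
- bottles (a point): top of a group of three fixed white bottles between the clips and the dispenser, up to 130 mm high, in a patch 100 mm square about this point; beside them a fixed tape roll (24 mm high) and a stack of wipes (40 mm). Carry the clip over them or in front of them. Bottles at the back edge are up to 150 mm high.

How it is judged:
On the way, in this order (a step that is already met when the one before it is completed fails the run):
1. the brake lever is swung outwards to its end stop (beyond 1.3 rad) (value of joint lever above 1.3 rad), for 0.2 s.
2. the larger clip is seated in the groove, with the lever still out (horizontal distance between big_clip and groove below 0.004 m and z of big_clip in the frame of groove between -0.003 and 0.007 m and angle between big_clip's own z axis and vertical below 0.12 rad and value of joint lever above 1.2 rad), for 0.2 s.
At the end, for the whole second after the job is handed in: the larger clip sits in the groove: its jaw centre within 4 mm of the spindle axis, within 4 mm of lying on the washer, tilted less than 0.1 rad, at rest; the lever is at 0.6 rad (the middle mark) within 0.09 rad; the small clip is within 30 mm of its place (horizontal distance between big_clip and groove below 0.004 m and z of big_clip in the frame of groove between -0.003 and 0.004 m and angle between big_clip's own z axis and vertical below 0.1 rad and linear speed of big_clip below 0.02 m/s and value of joint lever between 0.51 and 0.69 rad and distance of small_clip from where it was at the start of the episode below 0.03 m); the robot touches nothing.
It fails at once if the small clip is carried or pushed away (30 mm) (distance of small_clip from where it was at the start of the episode above 0.03 m).
It also fails if it takes over 64 s, if anything falls off the work surface, if the arm or the gripper's body presses on something with over 40 N, if the wrist force passes 120 N, or if a joint passes its speed limit or range.

## Working session

There is one attempt and no reset: what is moved stays moved. The work goes in short steps, Python scripts to look and compute and a tool call to move; the robot and the scene stay as the last step left them, time stands still between calls to the robot, and variables do not carry over. Pictures are saved under pics/ and viewed, at most 11 in all, crops included, and the job is handed in when it is done.

Besides the shell and the picture viewer there is one more tool, called after ">>>" by a JSON object that holds its "api" and its "payload", one argument or row to a line. carry_out: Moves the arm, as the interface text tells. Its arguments: {"type":"object","properties":{"rows":{"type":"array"},"force":{"type":"number"}},"required":["rows"]}

```bash
mkdir -p pics; cat > h.py <<'E'
import numpy as np, cv2
from plant import robot
def pt(c,u,v,d=None,z=None):
    R=np.array(c["R"]);t=np.array(c["t"])
    r=np.array([(u-c["cx"])/c["fx"],(v-c["cy"])/c["fy"],1.0])
    o=-R.T@t
    if d is not None: return R.T@(r*d-t)
    w=R.T@r
    return o+w*(z-o[2])/w[2]
def save(n,im,s=1):
    if s!=1: im=cv2.resize(im,None,fx=s,fy=s,interpolation=cv2.INTER_CUBIC)
    cv2.imwrite("pics/"+n,im[:,:,::-1])
E
python3 - <<'E'
from h import *
for n in("top","side"):
    c=robot.calibration(n);p,d=robot.grab_frame(n)
    np.savez(n+".npz",p=p,d=d,**c);save(n+"0.png",p)
    print(n,c)
s=robot.sense();print(s)
E
ls
```

```text
top {'fx': 523.7895731625208, 'fy': 523.7895731625208, 'cx': 284.6824403711114, 'cy': 206.71292550012478, 'R': array([[ 0.10496187, -0.99447551, -0.00121111],
       [-0.97147547, -0.10227378, -0.21395205],
       [ 0.21264621,  0.02363337, -0.97684341]]), 't': array([0.02387283, 0.5359688 , 1.20813237])}
side {'fx': 531.2480778257519, 'fy': 531.2480778257519, 'cx': 272.0402425004745, 'cy': 210.2749074360973, 'R': array([[ 0.99920935, -0.03655293, -0.01563823],
       [-0.03518692, -0.62994355, -0.77584341],
       [ 0.01850815,  0.77578026, -0.63073167]]), 't': array([-0.4887277 ,  0.13659593,  1.25096646])}
{'clock': 0.1, 'q': array([ 1.17878019,  0.53709405, -0.00444724,  1.53875944,  0.00261081,
        1.06729429, -0.07122676]), 'qd': array([ 1.47865835e-03, -2.92758234e-03, -1.40761755e-05, -2.38185116e-03,
       -6.59422790e-04,  8.79165488e-04,  2.02597734e-04]), 'joint_efforts': array([ 2.20447655e-03, -5.84560382e+01,  1.05177585e+00, -2.59774750e+01,
        1.26502529e-02,  4.62362019e-03,  1.62401540e-05]), 'eef_pos': array([ 0.20787346, -0.61530022,  0.24750404]), 'tool_rot': array([-3.14004790e+00,  1.19694369e-04,  3.25873783e-01]), 'ft_force': array([ 0.46876924, -0.60600002, -0.0151061 ]), 'torque': array([-0.05640956,  0.04706311,  0.01448339]), 'finger_force': 0.0, 'grip_width': 1.0005590231122}
h.py
pics
side.npz
top.npz
```

View pics/top0.png

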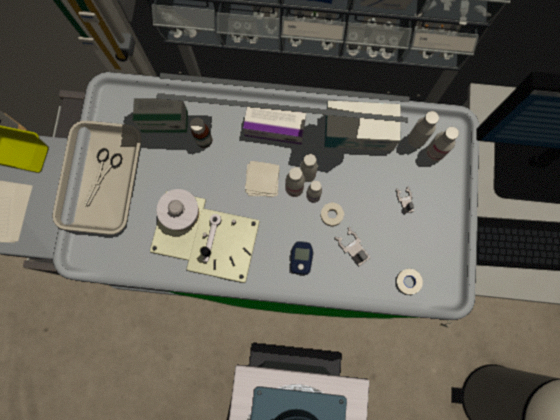

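View pics/side0.png

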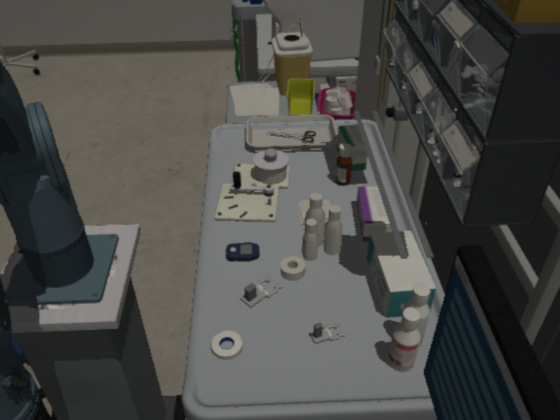

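The top view shows the spindle at about (176,208), the lever pivot at about (214,218) and the knob at (206,252). The big clip is near (352,246) with its jaws to the upper left, the small clip is at (405,200), and the bottles are at (305,180). The side view agrees. Next I'll zoom in.

```bash
python3 - <<'E'
from h import *
T=np.load("top.npz");p=T["p"]
a=cv2.resize(p[180:290,140:270],None,fx=3,fy=3.0,interpolation=cv2.INTER_CUBIC)
b=cv2.resize(p[180:290,310:440],None,fx=3,fy=3.0,interpolation=cv2.INTER_CUBIC)
save("crop1.png",np.hstack([a,b]))
S=np.load("side.npz");p=S["p"]
a=cv2.resize(p[145:225,210:300],None,fx=4,fy=4,interpolation=cv2.INTER_CUBIC)
b=cv2.resize(p[270:350,230:350],None,fx=3.6,fy=4,interpolation=cv2.INTER_CUBIC)
save("crop2.png",np.hstack([a,b]))
for n,c,l in(("top",T,[(176,208),(214,218),(206,252),(360,256),(350,243),(305,180),(280,280)]),("side",S,[(271,155),(268,190),(237,177),(251,291),(262,296),(320,336)])):
    for u,v in l: print(n,u,v,pt(c,u,v,d=c["d"][v,u]).round(4))
E
```

```text
top 176 208 [0.4944 0.3341 0.0863]
top 214 218 [0.4885 0.2492 0.0391]
top 206 252 [0.3995 0.251  0.0765]
top 360 256 [ 0.4331 -0.1126  0.038 ]
top 350 243 [ 0.4669 -0.0895  0.0076]
top 305 180 [0.6148 0.0371 0.0124]
top 280 280 [ 0.3589  0.0735 -0.0018]
side 271 155 [0.4994 0.3225 0.0868]
side 268 190 [0.4874 0.2367 0.0318]
side 237 177 [0.4065 0.2456 0.0716]
side 251 291 [ 0.44   -0.1288  0.0384]
side 262 296 [ 0.4629 -0.1142  0.0049]
side 320 336 [ 0.5779 -0.2324  0.0107]
```

View pics/crop1.png

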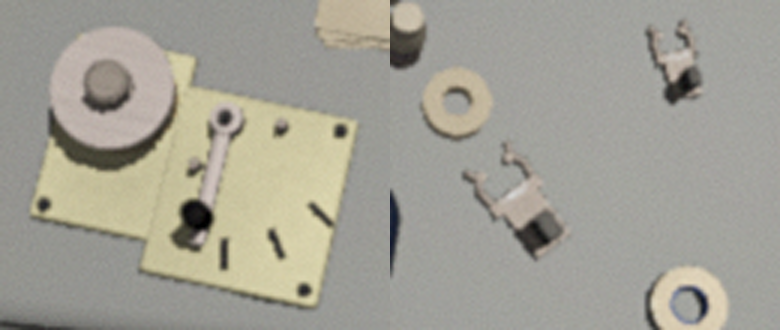

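View pics/crop2.png

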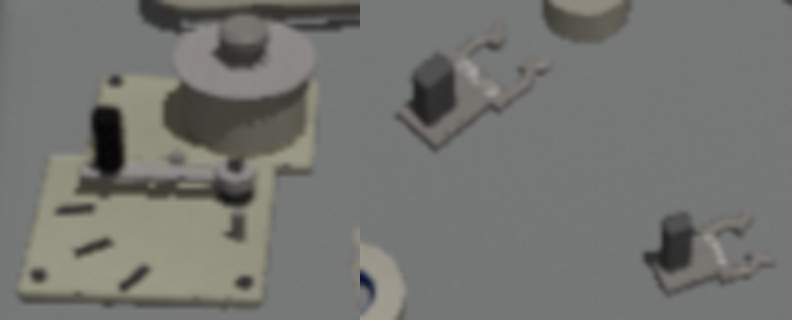

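The left crop shows the spindle head at (107,84), the pivot ring at (225,117), the knob top at (197,213) and three dark mark bars. On the right, the big clip's noses are at (472,176) and (508,147), with its grip at (541,229). The side crop shows the same layout. Next I'll work out positions from these.

```bash
python3 - <<'E'
from h import *
T=np.load("top.npz");S=np.load("side.npz")
def cloud(c):
    h,w=c["d"].shape;u,v=np.meshgrid(np.arange(w),np.arange(h))
    r=np.stack([(u-c["cx"])/c["fx"],(v-c["cy"])/c["fy"],np.ones((h,w))],-1)*c["d"][...,None]
    return (r-c["t"])@c["R"]
for n,c in(("top",T),("side",S)):
    P=cloud(c);
    def sel(x0,x1,y0,y1,z0,z1):
        m=(P[...,0]>x0)&(P[...,0]<x1)&(P[...,1]>y0)&(P[...,1]<y1)&(P[...,2]>z0)&(P[...,2]<z1);return P[m]
    def circ(q):
        (x,y),r=cv2.minEnclosingCircle(q[:,:2].astype(np.float32));return np.round([x,y,r],4),len(q),q.mean(0).round(4)
    print(n,"washer",circ(sel(.42,.58,.25,.40,.058,.073)),"head",circ(sel(.45,.54,.29,.37,.084,.1)))
    print("knob",circ(sel(.36,.43,.21,.29,.068,.09)))
    g=sel(.38,.52,-.18,-.04,.034,.05);print("grip",len(g),cv2.minAreaRect(g[:,:2].astype(np.float32)),g.mean(0))
    g=sel(.55,.62,-.28,-.17,.034,.05);print("small grip",len(g),g.mean(0))
A=lambda x,y,z:pt(T,140+x/3-.33,180+y/3-.33,z=z)
B=lambda x,y,z:pt(T,310+(x-390)/3-.33,180+y/3-.33,z=z)
C=lambda x,y,z:pt(S,210+x/4-.4,145+y/4-.4,z=z)
D=lambda x,y,z:pt(S,230+(x-360)/3.6-.4,270+y/4-.4,z=z)
print("head",A(107,81,.092),C(243,31,.092));print("pivot",A(225,117,.045),C(236,172,.045))
a,b,e=A(141,270,.012),A(316,306,.012),A(357,121,.012);print("corners",a,b,e,"yaw",np.degrees(np.arctan2(*(b-a)[[1,0]]))+90,np.degrees(np.arctan2(*(e-b)[[1,0]])))
a,b=C(20,298,.012),C(262,300,.012);print(a,b,np.degrees(np.arctan2(*(b-a)[[1,0]])))
print("knobtop",A(197,211,.079),C(106,113,.079))
n1,n2,t1,t2=B(472,176,.007),B(508,147,.007),B(543,258,.007),B(568,233,.007)
m=(n1+n2)/2;t=(t1+t2)/2;print("clip",n1,n2,m,t,np.linalg.norm(m-t),np.degrees(np.arctan2(*(m-t)[[1,0]])))
n1,n2,t1,t2=D(500,30,.007),D(543,68,.007),D(397,113,.007),D(436,146,.007)
m=(n1+n2)/2;t=(t1+t2)/2;print("clip",n1,n2,m,t,np.linalg.norm(m-t),np.degrees(np.arctan2(*(m-t)[[1,0]])))
E
```

```text
top washer (array([0.4981, 0.3369, 0.0506]), 1121, array([0.4968, 0.3365, 0.0641])) head (array([0.4974, 0.3372, 0.0179]), 172, array([0.4969, 0.3367, 0.0895]))
knob (array([0.4035, 0.2566, 0.0108]), 69, array([0.4036, 0.2562, 0.0768]))
grip 66 ((0.4368227422237396, -0.11784036457538605), (0.023532487452030182, 0.015890847891569138), 50.186546325683594) [ 0.43671516 -0.11725945  0.04042749]
small grip 30 [ 0.57173808 -0.22647417  0.04001186]
side washer (array([0.4974, 0.3365, 0.053 ]), 485, array([0.4992, 0.3265, 0.0644])) head (array([0.4984, 0.3326, 0.0187]), 83, array([0.4988, 0.3308, 0.0896]))
knob (array([0.4041, 0.2543, 0.0136]), 47, array([0.4053, 0.2521, 0.0748]))
grip 78 ((0.4387240707874298, -0.12012894451618195), (0.024142632260918617, 0.016964402049779892), 46.73008728027344) [ 0.43860373 -0.12158305  0.03957705]
small grip 50 [ 0.57312288 -0.23033455  0.03910151]
head [0.49629803 0.33483449 0.092     ] [0.49790874 0.32781524 0.092     ]
pivot [0.48593583 0.24638409 0.045     ] [0.48908196 0.2296172  0.045     ]
corners [0.35884575 0.30268736 0.012     ] [0.34490102 0.15739979 0.012     ] [0.50000202 0.14198687 0.012     ] yaw -5.482468652299374 -5.675047441341435
[0.34711169 0.14671041 0.012     ] [0.50211287 0.13616316 0.012     ] -3.8927626535904833
knobtop [0.40366844 0.25277421 0.079     ] [0.40446757 0.25416043 0.079     ]
clip [ 0.47525937 -0.05652164  0.007     ] [ 0.50266982 -0.08423937  0.007     ] [ 0.48896459 -0.0703805   0.007     ] [ 0.42505736 -0.12944797  0.007     ] 0.08702356199939217 42.74623820935751
clip [ 0.47894349 -0.05993561  0.007     ] [ 0.50466506 -0.09040745  0.007     ] [ 0.49180427 -0.07517153  0.007     ] [ 0.42625274 -0.13129914  0.007     ] 0.08629781439922085 40.57133959909644
```

```bash
cat >> h.py <<'E'
from scipy.spatial.transform import Rotation as Ro
SP=np.array([.4978,.3368]);YAW=-0.096
st=lambda x,y:SP+Ro.from_euler('z',YAW).as_matrix()[:2,:2]@[x,y]
knob=lambda q:st(-.085*np.cos(q),-.09-.085*np.sin(q))
def rel(*tg,base=None):
    s=robot.sense();p=s["eef_pos"];R=Ro.from_euler('xyz',s["tool_rot"])
    if base is not None: p=np.array(base[:3]);R=Ro.from_euler('xyz',[np.pi,0,np.radians(base[3])])
    print(round(s["clock"],2),p.round(4),np.degrees(s["tool_rot"]).round(2),s["ft_force"].round(1),s["grip_width"].round(3))
    for t in tg:
        d=R.inv().apply(np.array(t[:3])-p)/.025
        w=(R.inv()*Ro.from_euler('xyz',[np.pi,0,np.radians(t[3])])).as_rotvec(degrees=True)
        print(t,"->",d.round(3),w.round(2))
E
python3 - <<'E'
from h import *
print(knob(0),knob(.6),knob(1.4))
rel((.5,-.3,.26,43))
k=knob(0)
rel((*k,.2,43),(*k,.066,43),base=(.5,-.3,.26,43))
E
```

```text
[0.40456464 0.25536187] [0.41474235 0.20616518] [0.46676366 0.16522166]Traceback (most recent call last):
  File "<stdin>", line 3, in <module>
  File "h.py", line 20, in rel
    print(round(s["clock"],2),p.round(4),np.degrees(s["tool_rot"]).round(2),s["ft_force"].round(1),s["grip_width"].round(3))
                                                                                                   ^^^^^^^^^^^^^^^^^^^^^
AttributeError: 'float' object has no attribute 'round'
```

```bash
sed -i 's/s\["grip_width"\].round(3)/round(float(s["grip_width"]),3)/' h.py
python3 - <<'E'
from h import *
rel((.5,-.3,.26,43))
k=knob(0)
rel((*k,.2,43),(*k,.066,43),base=(.5,-.3,.26,43))
E
```

```text
0.1 [ 0.2079 -0.6153  0.2475] [-1.7991e+02  1.0000e-02  1.8670e+01] [ 0.5 -0.6 -0. ] 1.001
(0.5, -0.3, 0.26, 43) -> [15.108 -8.208 -0.489] [-9.000e-02 -1.000e-02 -2.433e+01]
0.1 [ 0.5  -0.3   0.26] [-1.7991e+02  1.0000e-02  1.8670e+01] [ 0.5 -0.6 -0. ] 1.001
(np.float64(0.40456464420820015), np.float64(0.25536187360715806), 0.2, 43) -> [ 12.358 -18.85    2.4  ] [0. 0. 0.]
(np.float64(0.40456464420820015), np.float64(0.25536187360715806), 0.066, 43) -> [ 12.358 -18.85    7.76 ] [0. 0. 0.]
```

>>> {"api": "carry_out", "payload": {
  "rows": [
    [[15.1, -8.2, -0.5, -0.09, 0, -24.3, 1], [15.1, -8.2, -0.5, -0.09, 0, -24.3, 1], [15.1, -8.2, -0.5, -0.09, 0, -24.3, 1], [15.1, -8.2, -0.5, -0.09, 0, -24.3, 1], [15.1, -8.2, -0.5, -0.09, 0, -24.3, 1], [15.1, -8.2, -0.5, -0.09, 0, -24.3, 1], [15.1, -8.2, -0.5, -0.09, 0, -24.3, 1], [15.1, -8.2, -0.5, -0.09, 0, -24.3, 1], [15.1, -8.2, -0.5, -0.09, 0, -24.3, 1], [15.1, -8.2, -0.5, -0.09, 0, -24.3, 1], [15.1, -8.2, -0.5, -0.09, 0, -24.3, 1], [15.1, -8.2, -0.5, -0.09, 0, -24.3, 1]]
  ]
}}

```text
clock: 1.1
eef_pos: [0.5034, -0.2956, 0.2607]
tool_rot: [3.141, -0.003, 0.758]
ft_force: [0.2, 0.1, 0.2]
grip_width: 0.998
finger_force: 0.0
```

>>> {"api": "carry_out", "payload": {
  "rows": [
    [[12.4, -18.8, 2.4, 0, 0, 0, 1], [12.4, -18.8, 2.4, 0, 0, 0, 1], [12.4, -18.8, 2.4, 0, 0, 0, 1], [12.4, -18.8, 2.4, 0, 0, 0, 1], [12.4, -18.8, 2.4, 0, 0, 0, 1], [12.4, -18.8, 2.4, 0, 0, 0, 1], [12.4, -18.8, 2.4, 0, 0, 0, 1], [12.4, -18.8, 2.4, 0, 0, 0, 1], [12.4, -18.8, 2.4, 0, 0, 0, 1], [12.4, -18.8, 2.4, 0, 0, 0, 1], [12.4, -18.8, 2.4, 0, 0, 0, 1], [12.4, -18.8, 2.4, 0, 0, 0, 1]]
  ]
}}

```text
clock: 2.1
eef_pos: [0.4172, 0.1897, 0.2068]
tool_rot: [3.139, 0.001, 0.748]
ft_force: [1.8, 0.9, -0.9]
grip_width: 1.001
finger_force: 0.0
```

```bash
python3 - <<'E'
from h import *
k=knob(0).round(4);rel((*k,.2,43),(*k,.066,43))
E
```

```text
2.1 [0.4172 0.1897 0.2068] [1.7987e+02 5.0000e-02 4.2840e+01] [ 1.8  0.9 -0.9] 1.001
(np.float64(0.4046), np.float64(0.2554), 0.2, 43) -> [ 1.418 -2.27   0.265] [ 0.13  0.05 -0.16]
(np.float64(0.4046), np.float64(0.2554), 0.066, 43) -> [ 1.423 -2.283  5.625] [ 0.13  0.05 -0.16]
```

>>> {"api": "carry_out", "payload": {
  "rows": [
    [[1.4, -2.3, 0.3, 0, 0, 0, 1], [1.4, -2.3, 0.3, 0, 0, 0, 1], [1.4, -2.3, 2.0, 0, 0, 0, 1], [1.4, -2.3, 3.5, 0, 0, 0, 1], [1.4, -2.3, 4.5, 0, 0, 0, 1], [1.4, -2.3, 4.5, 0, 0, 0, 1], [1.4, -2.3, 4.5, 0, 0, 0, 1]]
  ]
}}

```text
clock: 2.68
eef_pos: [0.4036, 0.2538, 0.0938]
tool_rot: [3.14, 0.004, 0.749]
ft_force: [-0.7, -0.5, 0.9]
grip_width: 1.003
finger_force: 0.0
```

```bash
python3 - <<'E'
from h import *
k=knob(0).round(4)
rel((*k,.066,43))
p,d=robot.grab_frame("wrist");save("w1.png",p)
E
```

```text
2.68 [0.4036 0.2538 0.0938] [179.92   0.21  42.91] [-0.7 -0.5  0.9] 1.003
(np.float64(0.4046), np.float64(0.2554), 0.066, 43) -> [ 0.075 -0.022  1.113] [ 0.08  0.21 -0.09]
```

View pics/w1.png

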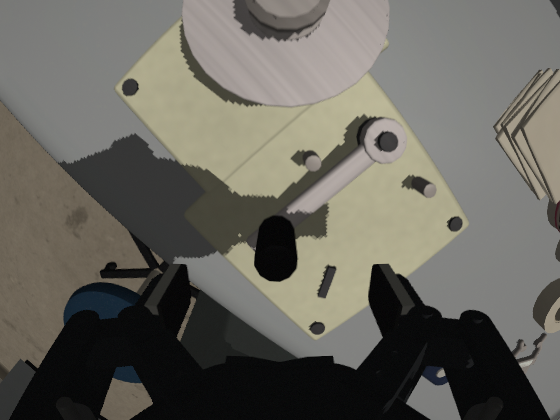

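The wrist view shows the black knob, with its top near (275,260), centred between the open fingers at (165,290) and (390,290). I'll lower and close.

>>> {"api": "carry_out", "payload": {
  "rows": [
    [[0.1, 0, 0.6, 0, 0, 0, 1], [0.1, 0, 1.1, 0, 0, 0, 1], [0.1, 0, 1.1, 0, 0, 0, -1], [0.1, 0, 1.1, 0, 0, 0, -1], [0.1, 0, 1.1, 0, 0, 0, -1], [0.1, 0, 1.1, 0, 0, 0, -1], [0.1, 0, 1.1, 0, 0, 0, -1], [0.1, 0, 1.1, 0, 0, 0, -1], [0.1, 0, 1.1, 0, 0, 0, -1], [0.1, 0, 1.1, 0, 0, 0, -1]]
  ],
  "force": 40
}}

```text
clock: 3.57
eef_pos: [0.4058, 0.2573, 0.0678]
tool_rot: [3.14, -0.0, 0.75]
ft_force: [-2.0, -0.2, 7.8]
grip_width: 0.242
finger_force: 38.8
```

```bash
python3 - <<'E'
from h import *
o=robot.sense()["eef_pos"][:2]-knob(0);print(o)
rel(*[(*(knob(q)+o).round(4),.066,43) for q in np.arange(.2,1.41,.2)])
E
```

```text
[0.0012775  0.00191936]
3.57 [0.4058 0.2573 0.0678] [ 1.7991e+02 -1.0000e-02  4.2970e+01] [-2.  -0.2  7.8] 0.242
(np.float64(0.4059), np.float64(0.2403), 0.066, 43) -> [-0.461  0.498  0.074] [ 0.09 -0.01 -0.03]
(np.float64(0.4093), np.float64(0.2237), 0.066, 43) -> [-0.814  1.077  0.075] [ 0.09 -0.01 -0.03]
(np.float64(0.416), np.float64(0.2081), 0.066, 43) -> [-1.044  1.716  0.076] [ 0.09 -0.01 -0.03]
(np.float64(0.4257), np.float64(0.1941), 0.066, 43) -> [-1.142  2.39   0.077] [ 0.09 -0.01 -0.03]
(np.float64(0.4379), np.float64(0.1823), 0.066, 43) -> [-1.106  3.068  0.078] [ 0.09 -0.01 -0.03]
(np.float64(0.4522), np.float64(0.1732), 0.066, 43) -> [-0.936  3.725  0.079] [ 0.09 -0.01 -0.03]
(np.float64(0.468), np.float64(0.1671), 0.066, 43) -> [-0.64   4.334  0.08 ] [ 0.09 -0.01 -0.03]
```

>>> {"api": "carry_out", "payload": {
  "rows": [
    [[-0.25, 0.24, 0, 0, 0, 0, -1], [-0.46, 0.5, 0, 0, 0, 0, -1], [-0.65, 0.78, 0, 0, 0, 0, -1], [-0.81, 1.08, 0, 0, 0, 0, -1], [-1.04, 1.72, 0, 0, 0, 0, -1], [-1.11, 2.05, 0, 0, 0, 0, -1], [-1.14, 2.39, 0, 0, 0, 0, -1], [-1.14, 2.73, 0, 0, 0, 0, -1], [-1.11, 3.07, 0, 0, 0, 0, -1], [-0.94, 3.72, 0, 0, 0, 0, -1], [-0.75, 4.15, 0, 0, 0, 0, -1], [-0.68, 4.27, 0, 0, 0, 0, -1]]
  ]
}}

```text
clock: 4.57
eef_pos: [0.4653, 0.166, 0.0668]
tool_rot: [3.141, 0.003, 0.75]
ft_force: [-5.8, -1.4, 2.0]
grip_width: 0.243
finger_force: 41.0
```

>>> {"api": "carry_out", "payload": {
  "rows": [
    [[0.06, 0.06, 0, 0, 0, 0, -1], [0.06, 0.06, 0, 0, 0, 0, -1], [0.06, 0.06, 0, 0, 0, 0, -1], [0.06, 0.06, 0, 0, 0, 0, -1]]
  ]
}}

```text
clock: 4.9
eef_pos: [0.4654, 0.166, 0.0668]
tool_rot: [3.141, 0.006, 0.751]
ft_force: [-7.6, -2.9, 5.4]
grip_width: 0.239
finger_force: 41.4
```

```bash
python3 - <<'E'
from h import *
rel((*(knob(1.4)),.066,43))
p,d=robot.grab_frame("top");save("top1.png",p[180:290,140:270],4)
e=robot.sense()["eef_pos"][:2];v=e-st(0,-.09);print(np.linalg.norm(v),np.arctan2(v[1],v[0])-np.pi-YAW+2*np.pi)
E
```

```text
4.9 [0.4654 0.166  0.0668] [179.97   0.35  43.02] [-7.6 -2.9  5.4] 0.239
(np.float64(0.46676365530133396), np.float64(0.1652216616918994), 0.066, 43) -> [0.021 0.059 0.032] [0.03 0.35 0.02]
0.0846838657332253 1.3819247138299469
```

View pics/top1.png

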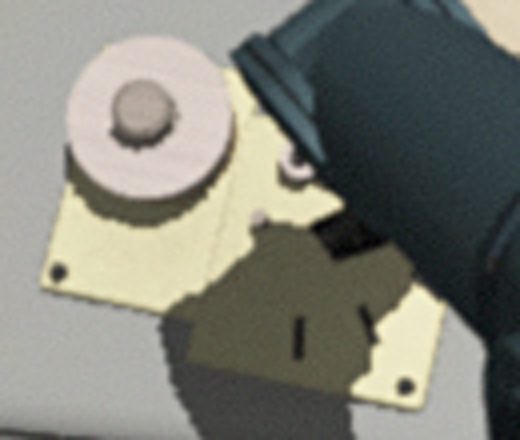

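The picture shows the lever out: its three marks are uncovered and the arm is pressed on the end stop (about 8 N). I'll release and go to the clip.

>>> {"api": "carry_out", "payload": {
  "rows": [
    [[0, 0, 0, 0, 0, 0, 1], [0, 0, 0, 0, 0, 0, 1], [0, 0, 0, 0, 0, 0, 1], [0, 0, 0, 0, 0, 0, 1], [0, 0, -1.5, 0, 0, 0, 1], [0, 0, -3, 0, 0, 0, 1], [0, 0, -4, 0, 0, 0, 1], [0, 0, -4.5, 0, 0, 0, 1]]
  ]
}}

```text
clock: 5.62
eef_pos: [0.4701, 0.1682, 0.1832]
tool_rot: [3.138, -0.005, 0.75]
ft_force: [1.0, 0.4, -0.1]
grip_width: 1.001
finger_force: 0.0
```

```bash
python3 - <<'E'
from h import *
rel((.4377,-.119,.15,43))
E
```

```text
5.62 [0.4701 0.1682 0.1832] [179.79  -0.27  42.96] [ 1.   0.4 -0.1] 1.001
(0.4377, -0.119, 0.15, 43) -> [-8.783  7.519  1.312] [ 0.21 -0.27 -0.04]
```

>>> {"api": "carry_out", "payload": {
  "rows": [
    [[-8.8, 7.5, 1.3, 0, 0, 0, 1], [-8.8, 7.5, 1.3, 0, 0, 0, 1], [-8.8, 7.5, 1.3, 0, 0, 0, 1], [-8.8, 7.5, 1.3, 0, 0, 0, 1], [-8.8, 7.5, 1.3, 0, 0, 0, 1], [-8.8, 7.5, 1.3, 0, 0, 0, 1], [-8.8, 7.5, 1.3, 0, 0, 0, 1], [-8.8, 7.5, 1.3, 0, 0, 0, 1], [-8.8, 7.5, 1.3, 0, 0, 0, 1], [-8.8, 7.5, 1.3, 0, 0, 0, 1]]
  ]
}}

```text
clock: 6.45
eef_pos: [0.4354, -0.1195, 0.1476]
tool_rot: [3.14, -0.0, 0.75]
ft_force: [0.4, 0.7, 0.1]
grip_width: 1.003
finger_force: 0.0
```

```bash
python3 - <<'E'
from h import *
rel((.4377,-.119,.15,43))
c=robot.calibration("wrist");p,d=robot.grab_frame("wrist");save("w2.png",p);np.savez("w2.npz",p=p,d=d,**c);print(c)
E
```

```text
6.45 [ 0.4354 -0.1195  0.1476] [ 1.799e+02 -2.000e-02  4.294e+01] [0.4 0.7 0.1] 1.003
(0.4377, -0.119, 0.15, 43) -> [ 0.081  0.047 -0.094] [ 0.1  -0.02 -0.06]
{'fx': 325.19226210127806, 'fy': 325.19226210127806, 'cx': 279.191808061902, 'cy': 206.9150683865593, 'R': array([[ 0.68062735, -0.7326252 ,  0.00259249],
       [-0.69869447, -0.64803223,  0.30311759],
       [-0.22039156, -0.20812148, -0.95294964]]), 't': array([-0.3841695 ,  0.21793465,  0.35519847])}
```

View pics/w2.png

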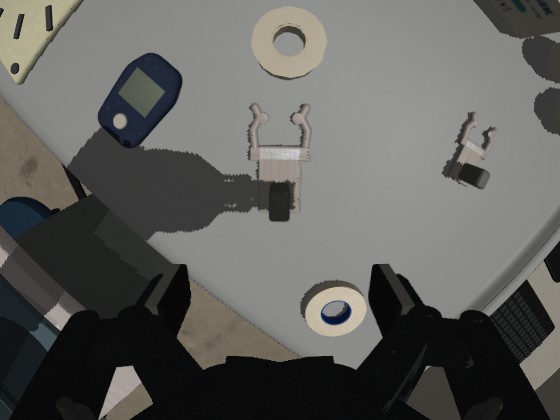

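The wrist view shows the clip upright in the image: arm tips at (254,107) and (306,107), the shoulder edge at (250..310,160) and the grip at (280,202).

```bash
cat >> h.py <<'E'
def wpt(c,u,v,z):
    x,y=(u-c["cx"])/c["fx"],(v-c["cy"])/c["fy"];r=np.hypot(x,y);k=np.sin(r)/r if r else 1
    R=np.array(c["R"]);w=R.T@[x*k,y*k,np.cos(r)];o=-R.T@np.array(c["t"]);return o+w*(z-o[2])/w[2]
E
python3 - <<'E'
from h import *
c=np.load("w2.npz")
L={"tipL":(254,107,.007),"tipR":(306,107,.007),"noseL":(264,117,.007),"noseR":(296,117,.007),"shL":(250,155,.007),"shR":(310,155,.007),"rearL":(258,212,.007),"rearR":(300,212,.007),"gripFL":(271,184,.042),"gripFR":(290,184,.042),"gripRR":(290,210,.042),"gripRL":(271,210,.042)}
q={k:wpt(c,*v) for k,v in L.items()}
for k in q: print(k,q[k].round(4))
for a,b in(("tip","sh"),("tip","rear")):
    A=(q[a+"L"]+q[a+"R"])/2;B=(q[b+"L"]+q[b+"R"])/2;print(a,b,np.linalg.norm(A-B),np.degrees(np.arctan2(*(A-B)[[1,0]])))
for a in("tip","nose","sh","rear"): d=q[a+"L"]-q[a+"R"];print(a,np.linalg.norm(d),np.degrees(np.arctan2(*d[[1,0]]))-90)
# depth-based
h,w=c["d"].shape;u,v=np.meshgrid(np.arange(w),np.arange(h))
P=np.array([[*pt_] for pt_ in [(0,0,0)]])
x=(u-c["cx"])/c["fx"];y=(v-c["cy"])/c["fy"];r=np.hypot(x,y)+1e-9;t=np.tan(r)/r
X=np.stack([x*t,y*t,np.ones_like(x)],-1)*c["d"][...,None];W=(X-c["t"])@c["R"]
m=(abs(W[...,0]-.437)<.03)&(abs(W[...,1]+.119)<.03)&(W[...,2]>.036)&(W[...,2]<.05)
print(m.sum(),cv2.minAreaRect(W[m][:,:2].astype(np.float32)),W[m].mean(0))
E
```

```text
tipL [ 0.4786 -0.0519  0.007 ]
tipR [ 0.5072 -0.0827  0.007 ]
noseL [ 0.478  -0.0635  0.007 ]
noseR [ 0.4957 -0.0824  0.007 ]
shL [ 0.447  -0.0761  0.007 ]
shR [ 0.4808 -0.1125  0.007 ]
rearL [ 0.4146 -0.1142  0.007 ]
rearR [ 0.4393 -0.1408  0.007 ]
gripFL [ 0.4473 -0.1005  0.042 ]
gripFR [ 0.4568 -0.1107  0.042 ]
gripRR [ 0.4422 -0.1244  0.042 ]
gripRL [ 0.4326 -0.114   0.042 ]
tip sh 0.03966653388095021 42.91899933182784
tip rear 0.08934719656011984 42.36491944620285
tip 0.04202142577290967 42.92201552576395
nose 0.025917442286989285 42.914445869731935
sh 0.04962832624051232 42.8861092802986
rear 0.036342823272841114 42.843415371300864
655 ((0.43856146931648254, -0.1171409860253334), (0.023958828300237656, 0.015990057960152626), 42.302764892578125) [ 0.43921256 -0.11630324  0.04140474]
```

```bash
python3 - <<'E'
from h import *
rel((.4386,-.1171,.06,42.9),(.4386,-.1171,.029,42.9))
E
```

```text
6.5 [ 0.4356 -0.1187  0.1477] [ 1.799e+02 -4.000e-02  4.306e+01] [0.7 0.5 0. ] 0.999
(0.4386, -0.1171, 0.06, 42.9) -> [0.129 0.028 3.51 ] [ 0.1  -0.04  0.16]
(0.4386, -0.1171, 0.029, 42.9) -> [0.128 0.025 4.75 ] [ 0.1  -0.04  0.16]
```

>>> {"api": "carry_out", "payload": {
  "rows": [
    [[0.13, 0.03, 1.2, 0, 0, 0.1, 1], [0.13, 0.03, 2.5, 0, 0, 0.1, 1], [0.13, 0.03, 3.6, 0, 0, 0.1, 1], [0.13, 0.03, 4.2, 0, 0, 0.1, 1], [0.13, 0.03, 4.6, 0, 0, 0.1, 1], [0.13, 0.03, 4.65, 0, 0, 0.1, 1], [0.13, 0.03, 4.65, 0, 0, 0.1, 1]]
  ]
}}

```text
clock: 7.08
eef_pos: [0.4385, -0.1174, 0.0314]
tool_rot: [3.14, 0.0, 0.75]
ft_force: [0.6, 0.5, 0.1]
grip_width: 0.998
finger_force: 0.0
```

```bash
python3 - <<'E'
from h import *
rel((.4386,-.1171,.029,42.9))
E
```

```text
7.08 [ 0.4385 -0.1174  0.0314] [179.93   0.    42.98] [0.6 0.5 0.1] 0.998
(0.4386, -0.1171, 0.029, 42.9) -> [ 0.01  -0.005  0.096] [0.07 0.   0.08]
```

>>> {"api": "carry_out", "payload": {
  "rows": [
    [[0, 0, 0, 0, 0, 0, -1], [0, 0, 0, 0, 0, 0, -1], [0, 0, 0, 0, 0, 0, -1], [0, 0, 0, 0, 0, 0, -1], [0, 0, 0, 0, 0, 0, -1], [0, 0, 0, 0, 0, 0, -1], [0, 0, 0, 0, 0, 0, -1], [0, 0, 0, 0, 0, 0, -1], [0, 0, 0, 0, 0, 0, -1], [0, 0, 0, 0, 0, 0, -1]]
  ],
  "force": 80
}}

```text
clock: 7.92
eef_pos: [0.4383, -0.1186, 0.0318]
tool_rot: [3.139, 0.0, 0.748]
ft_force: [-2.3, 0.1, 7.9]
grip_width: 0.166
finger_force: 78.6
```

```bash
python3 - <<'E'
from h import *
d=np.array([np.cos(np.radians(42.9)),np.sin(np.radians(42.9))])
s=robot.sense()["eef_pos"];print(s)
rel((s[0],s[1],.2,42.9))
rel((*(SP-.12*d).round(4),.2,42.9),base=(s[0],s[1],.2,42.9))
E
```

```text
[ 0.43825394 -0.11855397  0.0317653 ]
7.92 [ 0.4383 -0.1186  0.0318] [1.7988e+02 2.0000e-02 4.2870e+01] [-2.3  0.1  7.9] 0.166
(np.float64(0.4382539424922842), np.float64(-0.11855397217177285), 0.2, 42.9) -> [-2.000e-03  1.400e-02 -6.729e+00] [ 0.12  0.02 -0.03]
7.92 [ 0.4383 -0.1186  0.2   ] [1.7988e+02 2.0000e-02 4.2870e+01] [-2.3  0.1  7.9] 0.166
(np.float64(0.4099), np.float64(0.2551), 0.2, 42.9) -> [  9.343 -11.721  -0.   ] [0. 0. 0.]
```

>>> {"api": "carry_out", "payload": {
  "rows": [
    [[0, 0, -1.2, 0, 0, 0, -1], [0, 0, -2.8, 0, 0, 0, -1], [0, 0, -4.4, 0, 0, 0, -1], [0, 0, -6.0, 0, 0, 0, -1], [0, 0, -6.8, 0, 0, 0, -1], [1, -1.3, -6.8, 0, 0, 0, -1], [2, -2.5, -6.8, 0, 0, 0, -1], [3, -3.8, -6.8, 0, 0, 0, -1], [4, -5.0, -6.8, 0, 0, 0, -1], [5, -6.3, -6.8, 0, 0, 0, -1], [6, -7.5, -6.8, 0, 0, 0, -1], [7, -8.8, -6.8, 0, 0, 0, -1]]
  ]
}}

```text
clock: 8.92
eef_pos: [0.4159, 0.1634, 0.2009]
tool_rot: [3.14, 0.001, 0.747]
ft_force: [0.6, -1.0, -0.9]
grip_width: 0.172
finger_force: 78.5
```

```bash
python3 - <<'E'
from h import *
d=np.array([np.cos(np.radians(42.9)),np.sin(np.radians(42.9))])
rel((*(SP-.13*d).round(4),.2,42.9),(*(SP-.13*d).round(4),.13,42.9))
E
```

```text
8.92 [0.4159 0.1634 0.2009] [1.7988e+02 4.0000e-02 4.2830e+01] [ 0.6 -1.  -0.9] 0.172
(np.float64(0.4026), np.float64(0.2483), 0.2, 42.9) -> [ 1.917 -2.854  0.028] [ 0.12  0.04 -0.07]
(np.float64(0.4026), np.float64(0.2483), 0.13, 42.9) -> [ 1.919 -2.86   2.828] [ 0.12  0.04 -0.07]
```

>>> {"api": "carry_out", "payload": {
  "rows": [
    [[1, -1.4, 0, 0, 0, 0, -1], [1.9, -2.8, 0, 0, 0, 0, -1], [1.9, -2.86, 0.5, 0, 0, 0, -1], [1.9, -2.86, 1.5, 0, 0, 0, -1], [1.9, -2.86, 2.5, 0, 0, 0, -1], [1.9, -2.86, 2.8, 0, 0, 0, -1], [1.9, -2.86, 2.8, 0, 0, 0, -1], [1.9, -2.86, 2.8, 0, 0, 0, -1]]
  ]
}}

```text
clock: 9.58
eef_pos: [0.4027, 0.2467, 0.1311]
tool_rot: [3.14, 0.001, 0.748]
ft_force: [0.8, 0.8, -1.0]
grip_width: 0.17
finger_force: 78.5
```

```bash
python3 - <<'E'
from h import *
d=np.array([np.cos(np.radians(42.9)),np.sin(np.radians(42.9))])
rel((*(SP-.12*d).round(4),.1008,42.9),(*(SP-.055*d).round(4),.1008,42.9))
c=robot.calibration("wrist");p,_=robot.grab_frame("wrist");save("w3.png",p);np.savez("w3.npz",p=p,d=_,**c)
E
```

```text
9.58 [0.4027 0.2467 0.1311] [1.7993e+02 5.0000e-02 4.2860e+01] [ 0.8  0.8 -1. ] 0.17
(np.float64(0.4099), np.float64(0.2551), 0.1008, 42.9) -> [ 0.441 -0.053  1.21 ] [ 0.07  0.05 -0.04]
(np.float64(0.4575), np.float64(0.2994), 0.1008, 42.9) -> [ 3.042 -0.057  1.208] [ 0.07  0.05 -0.04]
```

View pics/w3.png

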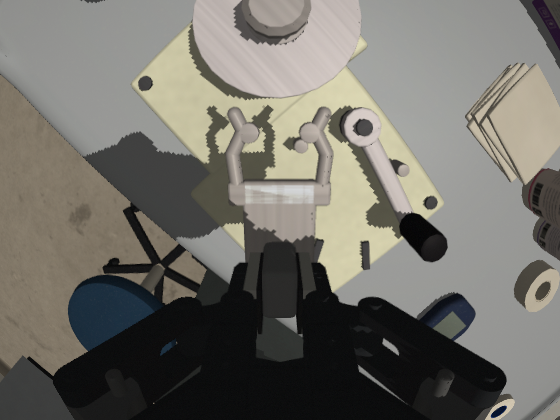

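The clip is held straight, with noses at (245,132) and (313,132). The spindle head at (277,10) is nearly in line and the lever is out. I'll check the lateral offset by depth.

```bash
python3 - <<'E'
from h import *
c=np.load("w3.npz");D=c["d"]
h,w=D.shape;u,v=np.meshgrid(np.arange(w),np.arange(h))
x=(u-c["cx"])/c["fx"];y=(v-c["cy"])/c["fy"];r=np.hypot(x,y)+1e-9;t=np.tan(r)/r
W=(np.stack([x*t,y*t,np.ones_like(x)],-1)*D[...,None]-c["t"])@c["R"]
W=W.reshape(-1,3)[D.ravel()>0]
s=robot.sense();R=Ro.from_euler('xyz',s["tool_rot"]);L=R.inv().apply(W-s["eef_pos"])
def rep(n,m):
    q=L[m];(a,b),rr=cv2.minEnclosingCircle(q[:,:2].astype(np.float32));print(n,m.sum(),"min",q.min(0).round(4),"max",q.max(0).round(4),"mean",q.mean(0).round(4),"circ",np.round([a,b,rr],4))
near=np.hypot(W[:,0]-SP[0],W[:,1]-SP[1])
rep("head",(near<.03)&(W[:,2]>.086)&(W[:,2]<.1))
rep("washer",(near<.06)&(W[:,2]>.060)&(W[:,2]<.073))
cl=(L[:,0]>.018)&(L[:,0]<.085)&(abs(L[:,1])<.035)&(L[:,2]>.015)&(L[:,2]<.04)
rep("clip",cl)
for a,b in((.035,.044),(.055,.062),(.062,.068),(.068,.075)): rep("clip %g"%a,cl&(L[:,0]>a)&(L[:,0]<b))
E
```

```text
head 2099 min [ 0.114  -0.0197  0.0374] max [0.1352 0.0158 0.0458] mean [ 0.1248 -0.0018  0.0407] circ [ 0.1317 -0.0019  0.0181]
washer 11490 min [ 0.082  -0.0517  0.0626] max [0.1448 0.0479 0.0687] mean [ 0.113  -0.0018  0.0657] circ [ 0.1313 -0.0018  0.05  ]
clip 6908 min [ 0.018  -0.0261  0.0229] max [0.0777 0.0255 0.0326] mean [ 0.0427 -0.0002  0.0258] circ [ 0.0493 -0.0001  0.036 ]
clip 0.035 1754 min [ 0.035  -0.0252  0.0232] max [0.044  0.0245 0.0322] mean [ 0.0392 -0.0003  0.0258] circ [ 0.0393 -0.0004  0.0251]
clip 0.055 507 min [ 0.055  -0.0261  0.024 ] max [0.062  0.0254 0.03  ] mean [0.0587 0.0001 0.0261] circ [ 0.0558 -0.0004  0.0259]
clip 0.062 669 min [ 0.062  -0.0225  0.0229] max [0.0679 0.0223 0.0326] mean [ 0.0649 -0.0002  0.0258] circ [ 0.0627 -0.0001  0.0225]
clip 0.068 554 min [ 0.068  -0.0242  0.0237] max [0.0749 0.0241 0.0322] mean [ 0.0712 -0.0005  0.0261] circ [ 0.0735 -0.      0.0243]
```

>>> {"api": "carry_out", "payload": {
  "rows": [
    [[0, -0.06, 0.5, 0, 0, 0, -1], [0, -0.06, 1.0, 0, 0, 0, -1], [0, -0.06, 1.2, 0, 0, 0, -1], [0.4, -0.06, 1.2, 0, 0, 0, -1], [0.9, -0.06, 1.2, 0, 0, 0, -1], [1.4, -0.06, 1.2, 0, 0, 0, -1], [1.8, -0.06, 1.2, 0, 0, 0, -1], [2.0, -0.06, 1.2, 0, 0, 0, -1], [2.0, -0.06, 1.2, 0, 0, 0, -1]]
  ]
}}

```text
clock: 10.38
eef_pos: [0.4397, 0.2831, 0.1015]
tool_rot: [3.14, -0.002, 0.748]
ft_force: [-0.4, 0.7, -0.9]
grip_width: 0.172
finger_force: 78.5
```

```bash
python3 - <<'E'
from h import *
d=np.array([np.cos(np.radians(42.9)),np.sin(np.radians(42.9))])
rel((*(np.array([.4027,.2467])+.0765*d+.0016*np.array([-d[1],d[0]])).round(4),.1008,42.9))
E
```

```text
10.38 [0.4397 0.2831 0.1015] [ 1.7992e+02 -1.1000e-01  4.2870e+01] [-0.4  0.7 -0.9] 0.172
(np.float64(0.4577), np.float64(0.2999), 0.1008, 42.9) -> [ 0.984 -0.002  0.028] [ 0.08 -0.11 -0.03]
```

No contact yet, and the clip is aligned. I'll push slowly.

>>> {"api": "carry_out", "payload": {
  "rows": [
    [[0.15, 0, 0, 0, 0, 0, -1], [0.3, 0, 0, 0, 0, 0, -1], [0.45, 0, 0, 0, 0, 0, -1], [0.6, 0, 0, 0, 0, 0, -1], [0.75, 0, 0, 0, 0, 0, -1], [0.9, 0, 0, 0, 0, 0, -1], [1.0, 0, 0, 0, 0, 0, -1], [1.0, 0, 0, 0, 0, 0, -1]]
  ]
}}

```text
clock: 11.05
eef_pos: [0.4572, 0.2994, 0.1007]
tool_rot: [3.14, -0.001, 0.748]
ft_force: [-0.1, -0.8, -1.1]
grip_width: 0.173
finger_force: 78.5
```

```bash
python3 - <<'E'
from h import *
rel((.4577,.2999,.1008,42.9))
c=robot.calibration("wrist");p,_=robot.grab_frame("wrist");np.savez("w4.npz",p=p,d=_,**c)
save("w4.png",p)
q,_=robot.grab_frame("side");save("s4.png",q[135:225,210:310],5)
E
```

```text
11.05 [0.4572 0.2994 0.1007] [ 1.7992e+02 -4.0000e-02  4.2870e+01] [-0.1 -0.8 -1.1] 0.173
(0.4577, 0.2999, 0.1008, 42.9) -> [ 0.029 -0.003 -0.002] [ 0.08 -0.04 -0.03]
```

View pics/w4.png

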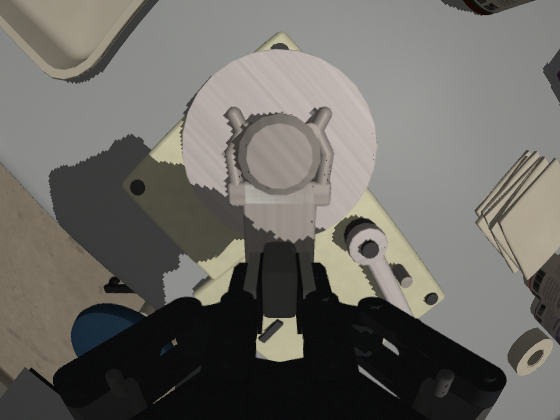

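The arms are round the neck: tips at (235,112) and (323,112), head at (280,152), and no remaining force. I'll feel for the stop plate to centre it.

>>> {"api": "carry_out", "payload": {
  "rows": [
    [[0.04, 0, 0, 0, 0, 0, -1], [0.08, 0, 0, 0, 0, 0, -1], [0.08, 0, 0, 0, 0, 0, -1]]
  ]
}}

```text
clock: 11.4
eef_pos: [0.4584, 0.3004, 0.1008]
tool_rot: [3.14, -0.0, 0.748]
ft_force: [-0.2, 0.1, -0.5]
grip_width: 0.172
finger_force: 78.5
```

```bash
python3 - <<'E'
from h import *
c=np.load("w4.npz");D=c["d"]
h,w=D.shape;u,v=np.meshgrid(np.arange(w),np.arange(h))
x=(u-c["cx"])/c["fx"];y=(v-c["cy"])/c["fy"];r=np.hypot(x,y)+1e-9;t=np.tan(r)/r
W=(np.stack([x*t,y*t,np.ones_like(x)],-1)*D[...,None]-c["t"])@c["R"]
W=W.reshape(-1,3)[D.ravel()>0]
e=np.array([.4572,.2994,.1007]);R=Ro.from_euler('xyz',[np.pi,0,np.radians(42.87)]);L=R.inv().apply(W-e)
near=np.hypot(W[:,0]-SP[0],W[:,1]-SP[1])
for n,m in(("head",(near<.03)&(W[:,2]>.086)&(W[:,2]<.1)),("washer",(near<.06)&(W[:,2]>.060)&(W[:,2]<.0685))):
    print(n,m.sum(),cv2.minEnclosingCircle(L[m][:,:2].astype(np.float32)))
m=(W[:,2]>.071)&(W[:,2]<.079)&(L[:,0]>.018)&(L[:,0]<.085)&(abs(L[:,1])<.03)
q=L[m];print("clip z",np.median(W[m][:,2]),q.min(0),q.max(0),[np.median(W[m][(q[:,0]>a)&(q[:,0]<a+.01)][:,2]).round(4) for a in(.02,.03,.04,.065)])
E
```

```text
head 5218 ((0.056991733610630035, -0.00020249524095561355), 0.018064972013235092)
washer 17692 ((0.05709867551922798, -6.970652611926198e-05), 0.05007120966911316)
clip z 0.07582880062368731 [ 0.01800996 -0.0259486   0.02255293] [0.07836704 0.02590749 0.02954273] [np.float64(0.076), np.float64(0.076), np.float64(0.0756), np.float64(0.0755)]
```

>>> {"api": "carry_out", "payload": {
  "rows": [
    [[0.04, 0, 0, 0, 0, 0, -1], [0.06, 0, 0.05, 0, 0, 0, -1], [0.06, 0, 0.1, 0, 0, 0, -1], [0.06, 0, 0.1, 0, 0, 0, -1]]
  ]
}}

```text
clock: 11.73
eef_pos: [0.459, 0.3009, 0.0987]
tool_rot: [3.139, 0.001, 0.748]
ft_force: [-3.2, -3.6, 8.0]
grip_width: 0.169
finger_force: 80.1
```

Stop and washer are both felt (about 5 N forward, 8 N down), so the clip is home. I'll relax a little, open, and lift.

>>> {"api": "carry_out", "payload": {
  "rows": [
    [[-0.03, 0, -0.03, 0, 0, 0, -1], [-0.03, 0, -0.03, 0, 0, 0, -1], [-0.03, 0, -0.03, 0, 0, 0, 1], [-0.03, 0, -0.03, 0, 0, 0, 1], [-0.03, 0, -0.03, 0, 0, 0, 1], [-0.03, 0, -0.03, 0, 0, 0, 1], [-0.03, 0, -0.03, 0, 0, 0, 1], [-0.03, 0, -1, 0, 0, 0, 1], [-0.03, 0, -2.5, 0, 0, 0, 1], [-0.03, 0, -3.5, 0, 0, 0, 1], [-0.03, 0, -3.5, 0, 0, 0, 1], [-0.03, 0, -3.5, 0, 0, 0, 1]]
  ]
}}

```text
clock: 12.73
eef_pos: [0.4595, 0.3014, 0.1871]
tool_rot: [3.139, -0.003, 0.748]
ft_force: [-1.0, -0.5, -0.5]
grip_width: 0.998
finger_force: 0.0
```

```bash
python3 - <<'E'
from h import *
k=knob(1.39).round(4)
rel((*k,.18,43),(*k,.066,43))
s=robot.sense();c=robot.calibration("wrist");p,D=robot.grab_frame("wrist")
h,w=D.shape;u,v=np.meshgrid(np.arange(w),np.arange(h))
x=(u-c["cx"])/c["fx"];y=(v-c["cy"])/c["fy"];r=np.hypot(x,y)+1e-9;t=np.tan(r)/r
W=(np.stack([x*t,y*t,np.ones_like(x)],-1)*D[...,None]-c["t"])@c["R"]
W=W.reshape(-1,3)[D.ravel()>0]
R=Ro.from_euler('xyz',[np.pi,0,np.radians(42.9)]);L=R.inv().apply(W-s["eef_pos"])
near=np.hypot(W[:,0]-SP[0],W[:,1]-SP[1])
m=(near<.03)&(W[:,2]>.086)&(W[:,2]<.1);print("head",cv2.minEnclosingCircle(L[m][:,:2].astype(np.float32)))
m=(near<.09)&(L[:,0]<.03)&(abs(L[:,1])<.03)&(W[:,2]>.1)&(W[:,2]<.115);g=cv2.minAreaRect(L[m][:,:2].astype(np.float32));print("grip",m.sum(),g,np.median(W[m][:,2]))
m=(near<.09)&(W[:,2]>.0695)&(W[:,2]<.078)&(L[:,0]<.1)&(abs(L[:,1])<.03);q=L[m]
print("clip",m.sum(),q.min(0).round(4),q.max(0).round(4),np.linalg.lstsq(np.c_[q[:,:2],np.ones(len(q))],W[m][:,2],rcond=None)[0].round(4),np.median(W[m][:,2]))
m=(np.hypot(W[:,0]-k[0],W[:,1]-k[1])<.04)&(W[:,2]>.074)&(W[:,2]<.085);a,rr=cv2.minEnclosingCircle(W[m][:,:2].astype(np.float32));print("knob",m.sum(),a,rr,k)
E
```

```text
12.73 [0.4595 0.3014 0.1871] [ 1.7987e+02 -1.6000e-01  4.2860e+01] [-1.  -0.5 -0.5] 0.998
(np.float64(0.4659), np.float64(0.1654), 0.18, 43) -> [-3.513  4.16   0.284] [ 0.13 -0.16 -0.14]
(np.float64(0.4659), np.float64(0.1654), 0.066, 43) -> [-3.526  4.15   4.844] [ 0.13 -0.16 -0.14]
head ((0.05358758941292763, -0.0002903763670474291), 0.01806991919875145)
grip 789 ((-0.00045721326023340225, 0.00028544897213578224), (0.023792443796992302, 0.015777749940752983), 0.3990984261035919) 0.10746222161311784
clip 3520 [-0.0156 -0.0259  0.1092] [0.0766 0.0255 0.1167] [ 0.0227 -0.0003  0.073 ] 0.07364108407470474
knob 0 (0.0, 0.0) 0.0 [0.4659 0.1654]
```

The clip is seated: grip-to-spindle is 54.1 mm (0.9 mm past centre), underside about 65.5–66 mm, and flat. Now the lever.

>>> {"api": "carry_out", "payload": {
  "rows": [
    [[-1.2, 1.4, 0, 0, 0, 0, 1], [-2.4, 2.8, 0, 0, 0, 0, 1], [-3.5, 4.15, 0, 0, 0, 0, 1], [-3.5, 4.15, 0.8, 0, 0, 0, 1], [-3.5, 4.15, 2.2, 0, 0, 0, 1], [-3.5, 4.15, 3.4, 0, 0, 0, 1], [-3.5, 4.15, 3.6, 0, 0, 0, 1], [-3.5, 4.15, 3.6, 0, 0, 0, 1]]
  ]
}}

```text
clock: 13.45
eef_pos: [0.4629, 0.1645, 0.0937]
tool_rot: [-3.14, 0.006, 0.749]
ft_force: [0.2, 0.2, 1.1]
grip_width: 1.006
finger_force: 0.0
```

```bash
python3 - <<'E'
from h import *
rel((.4656,.1658,.066,43))
p,d=robot.grab_frame("wrist");save("w5.png",p)
E
```

```text
13.45 [0.4629 0.1645 0.0937] [-179.94    0.33   42.91] [0.2 0.2 1.1] 1.006
(0.4656, 0.1658, 0.066, 43) -> [0.121 0.036 1.105] [-0.06  0.33 -0.09]
```

View pics/w5.png

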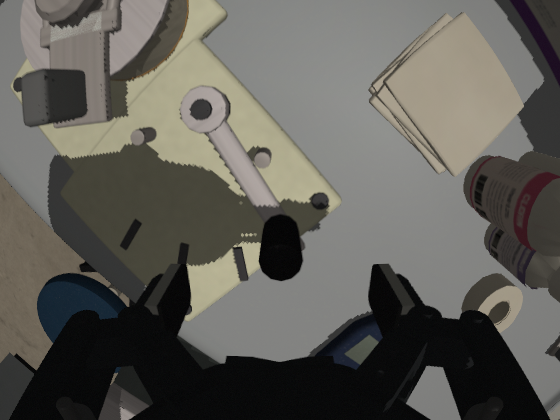

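The knob at (280,245) is centred between the fingers, and the clip is seated at upper left. I'll lower and grip.

>>> {"api": "carry_out", "payload": {
  "rows": [
    [[0.12, 0.04, 0.6, 0, 0, 0, 1], [0.12, 0.04, 1.1, 0, 0, 0, 1], [0.12, 0.04, 1.1, 0, 0, 0, -1], [0.12, 0.04, 1.1, 0, 0, 0, -1], [0.12, 0.04, 1.1, 0, 0, 0, -1], [0.12, 0.04, 1.1, 0, 0, 0, -1], [0.12, 0.04, 1.1, 0, 0, 0, -1], [0.12, 0.04, 1.1, 0, 0, 0, -1], [0.12, 0.04, 1.1, 0, 0, 0, -1], [0.12, 0.04, 1.1, 0, 0, 0, -1]]
  ],
  "force": 40
}}

```text
clock: 14.33
eef_pos: [0.4673, 0.1677, 0.0692]
tool_rot: [3.141, -0.0, 0.749]
ft_force: [-3.7, 2.1, 8.6]
grip_width: 0.241
finger_force: 38.9
```

```bash
python3 - <<'E'
from h import *
e=robot.sense()["eef_pos"][:2];o=e-knob(1.39);print(o)
rel(*[(*(knob(q)+o*(q-.6)/.8).round(4),.067,43) for q in (1.3,1.2,1.1,1,.9,.8,.7,.6)])
E
```

```text
[0.00136668 0.00230013]
14.33 [0.4673 0.1677 0.0692] [ 1.7998e+02 -1.0000e-02  4.2930e+01] [-3.7  2.1  8.6] 0.241
(np.float64(0.4599), np.float64(0.1699), 0.067, 43) -> [-0.159 -0.265  0.089] [ 0.02 -0.01 -0.07]
(np.float64(0.4519), np.float64(0.173), 0.067, 43) -> [-0.308 -0.574  0.089] [ 0.02 -0.01 -0.07]
(np.float64(0.4444), np.float64(0.1769), 0.067, 43) -> [-0.422 -0.892  0.089] [ 0.02 -0.01 -0.07]
(np.float64(0.4373), np.float64(0.1816), 0.067, 43) -> [-0.502 -1.223  0.089] [ 0.02 -0.01 -0.07]
(np.float64(0.4307), np.float64(0.1869), 0.067, 43) -> [-0.551 -1.558  0.088] [ 0.02 -0.01 -0.07]
(np.float64(0.4247), np.float64(0.1928), 0.067, 43) -> [-0.566 -1.895  0.088] [ 0.02 -0.01 -0.07]
(np.float64(0.4194), np.float64(0.1992), 0.067, 43) -> [-0.547 -2.226  0.088] [ 0.02 -0.01 -0.07]
(np.float64(0.4147), np.float64(0.2062), 0.067, 43) -> [-0.493 -2.559  0.088] [ 0.02 -0.01 -0.07]
```

>>> {"api": "carry_out", "payload": {
  "rows": [
    [[-0.13, -0.26, 0, 0, 0, 0, -1], [-0.27, -0.57, 0, 0, 0, 0, -1], [-0.38, -0.89, 0, 0, 0, 0, -1], [-0.45, -1.22, 0, 0, 0, 0, -1], [-0.49, -1.56, 0, 0, 0, 0, -1], [-0.5, -1.9, 0, 0, 0, 0, -1], [-0.48, -2.23, 0, 0, 0, 0, -1], [-0.43, -2.45, 0, 0, 0, 0, -1], [-0.42, -2.56, 0, 0, 0, 0, -1], [-0.42, -2.56, 0, 0, 0, 0, -1], [-0.42, -2.56, 0, 0, 0, 0, -1]]
  ]
}}

```text
clock: 15.25
eef_pos: [0.4144, 0.2032, 0.0683]
tool_rot: [3.138, 0.008, 0.747]
ft_force: [-7.1, -7.2, 13.7]
grip_width: 0.241
finger_force: 41.6
```

```bash
python3 - <<'E'
from h import *
rel((*knob(.6).round(4),.067,43))
v=robot.sense()["eef_pos"][:2]-st(0,-.09);print(np.linalg.norm(v),np.arctan2(v[1],v[0])+np.pi-YAW)
E
```

```text
15.25 [0.4144 0.2032 0.0683] [179.82   0.43  42.77] [-7.1 -7.2 13.7] 0.241
(np.float64(0.4147), np.float64(0.2062), 0.067, 43) -> [ 0.091 -0.082  0.052] [ 0.18  0.43 -0.23]
0.08676232786242599 0.6285511440141648
```

>>> {"api": "carry_out", "payload": {
  "rows": [
    [[0, -0.09, 0, 0, 0, 0, -1], [0, -0.09, 0, 0, 0, 0, -1], [0, -0.09, 0, 0, 0, 0, -1], [0, -0.09, 0, 0, 0, 0, 1], [0, -0.09, 0, 0, 0, 0, 1], [0, -0.09, 0, 0, 0, 0, 1], [0, -0.09, 0, 0, 0, 0, 1], [0, -0.09, -1.5, 0, 0, 0, 1], [0, -0.09, -3, 0, 0, 0, 1], [0, -0.09, -4.5, 0, 0, 0, 1], [-2, -0.09, -5, 0, 0, 0, 1], [-2, -0.09, -5, 0, 0, 0, 1]]
  ]
}}

```text
clock: 16.25
eef_pos: [0.3771, 0.1723, 0.1951]
tool_rot: [3.138, -0.0, 0.748]
ft_force: [-1.8, -0.3, -0.7]
grip_width: 0.998
finger_force: 0.0
```

```bash
python3 - <<'E'
from h import *
s=robot.sense();print(s["eef_pos"],s["ft_force"])
c=robot.calibration("wrist");p,D=robot.grab_frame("wrist");save("w6.png",p)
h,w=D.shape;u,v=np.meshgrid(np.arange(w),np.arange(h))
x=(u-c["cx"])/c["fx"];y=(v-c["cy"])/c["fy"];r=np.hypot(x,y)+1e-9;t=np.tan(r)/r
W=(np.stack([x*t,y*t,np.ones_like(x)],-1)*D[...,None]-c["t"])@c["R"]
W=W.reshape(-1,3)[D.ravel()>0]
k=knob(.6);m=(np.hypot(W[:,0]-k[0],W[:,1]-k[1])<.04)&(W[:,2]>.075)&(W[:,2]<.084)
a,rr=cv2.minEnclosingCircle(W[m][:,:2].astype(np.float32));v=np.array(a)-st(0,-.09)
print(m.sum(),a,rr,"q",np.linalg.norm(v),np.arctan2(v[1],v[0])+np.pi-YAW)
near=np.hypot(W[:,0]-SP[0],W[:,1]-SP[1])
for n,mm in(("grip",(near<.09)&(W[:,2]>.1)&(W[:,2]<.115)),("head",(near<.03)&(W[:,2]>.086)&(W[:,2]<.1))):
    print(n,mm.sum(),cv2.minAreaRect(W[mm][:,:2].astype(np.float32)),np.median(W[mm][:,2]))
E
```

```text
[0.37706491 0.17231847 0.19514382] [-1.81494182 -0.30269742 -0.71778065]
622 (0.4156574606895447, 0.20637260377407074) 0.010998434387147427 q 0.08409890559104335 0.6030952234437871
grip 635 ((0.45626920461654663, 0.2978487014770508), (0.01848021149635315, 0.016027871519327164), 43.233463287353516) 0.10733199821275718
head 0 ((0.0, 0.0), (0.0, 0.0), 0.0) nan
  return _methods._mean(a, axis=axis, dtype=dtype,
  ret = ret.dtype.type(ret / rcount)
```

View pics/w6.png

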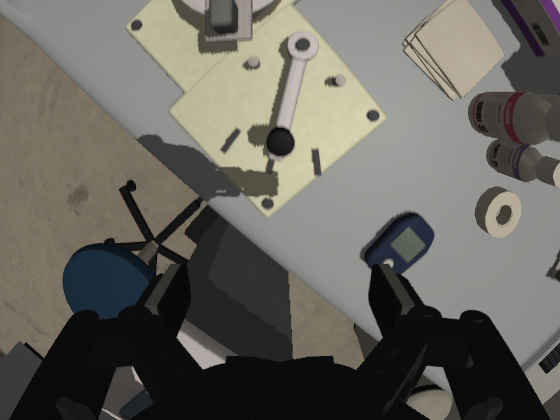

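The knob at (280,141) stands in line with the middle mark at (270,165), so q is about 0.60. The clip grip at (223,12) is still in place, and the robot is clear of everything. I'll hand it in.

```bash
python3 -c "
from plant import robot
print(robot.sign_off())"
```

```text
the job is handed in; nothing more can be done
None
```

The job is handed in: the lever was swung out to its stop, the larger clip was seated flat in the groove (about 0.9 mm off the spindle axis), and the lever was set back to about 0.60 rad, with the small clip not touched; no verdict came back on hand-in.

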